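# Feel the pilot-lamp slide into its hidden recess

### The arm

A 6-joint arm with a two-finger parallel gripper is mounted at the origin on the work surface. World frame = base frame: x ahead of the robot, y to its left, z up, the work surface at z = 0. Lengths are in m, angles in degrees, forces in N, time in s.
With the tool pointing down it reaches from about 0.375 to 0.9 m from the base axis. Payload 3.1 kg.
Tool frame: the origin (TCP) lies between the finger pads; the fingertips stand 11 mm ahead of it and the grasp point (between the pads) lies 8 mm behind it; z points along the fingers, y is the line along which they close (so a half turn about z gives the same grasp; the last joint's range is limited). The gripper opens to 87 mm and grips with 3 to 60 N. Pads are 19 mm wide; open, the fingers measure 117 mm over their backs; the gripper's body (75 mm by 190 mm) begins 51 mm behind the grasp point.
Start: joints at [61.736, 30.224, 82.088, -0, 67.689, -10.227], TCP at [0.193, 0.594, 0.234] pointing down, gripper open.
Joint ranges: [-176.69, 176.69], [-43.24, 126.21], [12.49, 139.97], [-82, 262], [0, 151.66], [-163.58, 163.58]. Speed limits (degrees/s): [159.86, 159.86, 180, 180, 180, 180].

### API

Orientations are given as a 3x3 rotation matrix whose columns are the frame's x, y, z axes.
In Python, from rig import bot gives the robot as it stands.
- The arm moves only by the tool apply_moves, never from a script. Its argument "steps" is a list that holds one entry, the list of rows, each a list of 7 numbers: the shift along the tool's x, y, z in cm, then the turn, a rotation vector about the tool's x, y, z in degrees, then the gripper command: -1 is shut, 1 is fully open, values between are in proportion. In form: [[[dx, dy, dz, rx, ry, rz, jaw], ...]]. A call has 1 to 20 rows; each row is the pose to reach, as a shift and turn from the pose commanded when the call began, along the tool's axes at that moment; what a row does not reach only later rows make up. A row lasts 1/8 s, in which the tool goes at most 62.5 mm and 10.7 degrees, less where a joint would pass 70% of its speed; a pose out of reach is approached as far as the arm can. A call with a gripper value outside its range is refused whole. The fingers move at their own pace and stop on an object; the grip force is fixed at half the most. Time passes only in rows, so rows that repeat a pose let the fingers close. It gives the time, the measured TCP pose, the force, the opening and the grip force at its end, in the units of the state.
- bot.read_state(): the state, without advancing time (a new reading comes with each control period).
- bot.capture(name): name is "scene" or "side" or "wrist"; returns the picture (420x560x3 uint8, blue, green, red); there is no depth.
- bot.camera_model(name): a dict with "intrinsics" (3x3 intrinsics, pixels), "R" (3x3) and "t" (3): a world point X has camera coordinates R X + t. Camera axes: x right, y down, z forward; pixel columns grow to the right and rows downward; lengths in m; the calibration is good to about 2 mm. The wrist camera is an equidistant fisheye: a pixel r from the principal point sees the ray r / f radians off the axis. A picture is of the moment at which its call begins: read the wrist's pose just before it. camera_model takes no time and is no camera call; for the wrist camera it gives the pose at the moment of the call.
- bot.hand_in(): hands the job in; it is judged then, once.
The state is a dict: "time_s": time; "joint_positions": joint angles; "qvel": joint speeds; "tau": joint torques, N m; "position": TCP position; "tcp_rot": TCP orientation; "force": force on the tool from outside, world axes, zero at the start; "moment": the same for the moment, N m; "opening": opening from 0.0 (shut) to 1.0 (fully open); "grasp_force": force on a finger pad.
Only numpy, scipy, OpenCV 4.12 (cv2) and the standard library are available. Lean on these libraries where they do the work, as an engineer would, in place of code of your own. Each camera call takes 0.05 s, during which the arm holds its last target. There are 200 camera calls.

### The job

Fit the red pilot-lamp slide into the lamp bay at the front of the amplifier: reach its lamp end in under the bay's roof and feel sideways along the raised bay floor until its foot drops into the hidden recess and the slide sits fully home and level. Let go of it, then swing the hinged brass dust flap fully down in front of the bay. Do not knock over or push about the other parts on the ledge.

Things in the scene. Friction and masses are not known exactly. Their poses are not given: they have to be found in the camera images.
- amp: Grey amplifier, fixed, 420 mm wide (y); place and yaw vary. Origin: ledge height, middle of its lamp bay. Own x points into the bay, away from the bay's open front; y along the front; z up. Solid cheeks, front faces at x=-42 mm, tops z=70, close the bay at y=-90 and +90 mm. Chassis behind (x over 50) is 110 mm high, with transformers and valves up to z=182 from x=135 on.
- bay_roof (a point): Middle of the roof's front edge, on its top: amp x=-34, z=70 mm. The bay is the dark slot below, open to the amp's -x. The roof is a 4 mm plate (underside z=66 mm) from here to x=50, where the chassis front rises from z=70 to 110 mm.
- bay_floor (a point): Top of the bay's flat black floor plate, 12 mm above the ledge, at amp x=0, y=0; same axes. The plate's front edge is at x=-40 mm. In it is ONE recess through to the ledge (12 mm deep), 22 mm (x) by 20 mm (y), centred at x=0 and anywhere from y=-50 to +50 mm: not given, unseen under the roof, different each time. Feel for it. This point is the middle of the floor, not the recess.
- slide: Loose red lamp slide, 0.10 to 0.16 kg, standing level on the ledge on a heel and a foot of equal depth. Origin: underside of the heel (18 x, 24 y, 20 mm high), below the grip post; x points to the lamp end, z up. A bar 16 mm wide, z=13 to 21 mm, runs to x=101 mm. Fully home: x along the amp's x, foot down through the recess, heel on the ledge in front of the bay.
- slide_post (a point): Top centre of the slide's upright square grip post, 16 x 16 mm, z=20 to 62 mm over the slide's underside. Free all round above the bar and heel.
- slide_foot (a point): Centre of the underside of the slide's foot, 92 mm ahead (+x) of the slide's origin. Foot 14 x 14 mm, 13 mm tall, below the bar. In the recess it has 3 mm play each way in y, 4 mm in x.
- slide_lamp (a point): Lamp on the slide's far end, above the foot: chrome bayonet socket and white frosted bulb lying along x, 17 mm thick, from x=70 to 114 mm of the slide, top at z=38 mm. This point is on its axis, 28.5 mm above the slide's underside.
- flap (a joint): Dust flap hinge, rad: 0 = shut, hanging down in front of the bay; 1.57 = level, sticking out to the amp's -x; 3.14 would be straight up. Starts raised (2.5 to 2.95); a stiff hinge keeps it where left (about 1 N at the edge moves it). Brass plate 172 mm wide, 42 mm long, 3 mm thick. Shut, it passes over the bar of a slide fully home (edge 26 mm above the ledge) and clears the post.
- flap_hinge (a point): Middle of the flap's hinge line, which runs along the amp's y at x=-36, z=68 mm.
- flap_edge (a point): Middle of the flap's free edge (the lower edge when shut), 42 mm from the hinge.
- valve_a: Tall smoked glass valve, 42 mm diameter, 106 mm tall, standing loose; origin under its centre. Leave alone.
- valve_b: Another such valve. Leave alone.
- valve_base: Cream ceramic valve base, 48 mm diameter, 20 mm high; origin under its centre. Leave alone.
- shield_can: Dented aluminium shield can, 35 mm diameter, 56 mm tall; origin under its centre. Leave alone.
- lamp_socket: Spare chrome bayonet lamp socket, 36 mm diameter, 28 mm tall, upright; origin under its centre. Leave alone.
- spare_bulb: Spare frosted pilot bulb standing on its brass cap, 28 mm diameter, 50 mm tall; origin under its centre. Leave alone.
There are look-alikes about, which are no part of the job. Of the things shaped like the slide, the red one is meant.

How it is judged (in metres and radians):
On the way, in this order (a step that is already met when the one before it is completed fails the run):
1. the slide's foot has dropped into the hidden recess, the slide level, with the flap still open (z of slide_foot in the frame of amp below 0.005 m and x of slide_foot in the frame of amp between -0.012 and 0.012 m and y of slide_foot in the frame of amp between -0.065 and 0.065 m and angle between slide's own z axis and vertical below 0.05 rad and angle between the x axis of slide and the x axis of amp, either way round below 0.15 rad and value of joint flap above 0.8 rad), for 0.2 s.
2. the flap is swung down shut (value of joint flap below 0.12 rad), for 0.2 s.
At the end, for the whole second after the job is handed in: The slide is home and at rest: its foot under the bay roof, in the recess, within 5 mm of ledge height, the slide within 0.05 rad of level and 0.15 rad of the amplifier's own x. The flap is shut to within 0.12 rad (z of slide_foot in the frame of amp below 0.005 m and x of slide_foot in the frame of amp between -0.012 and 0.012 m and y of slide_foot in the frame of amp between -0.065 and 0.065 m and angle between slide's own z axis and vertical below 0.05 rad and angle between the x axis of slide and the x axis of amp, either way round below 0.15 rad and value of joint flap below 0.12 rad and linear speed of slide below 0.01 m/s); the robot touches nothing.
It fails at once if a glass valve is pushed more than 25 mm or knocked over (distance of any of valve_a, valve_b from where it was at the start of the episode above 0.025 m or angle between any of valve_a, valve_b's own z axis and vertical above 0.5 rad).
It fails at once if the valve base or the shield can is pushed more than 25 mm or knocked over (distance of any of valve_base, shield_can from where it was at the start of the episode above 0.025 m or angle between any of valve_base, shield_can's own z axis and vertical above 0.5 rad).
It fails at once if the spare lamp socket or the spare bulb is pushed more than 25 mm or knocked over (distance of any of lamp_socket, spare_bulb from where it was at the start of the episode above 0.025 m or angle between any of lamp_socket, spare_bulb's own z axis and vertical above 0.5 rad).
It also fails if it takes over 72 s, if anything falls off the work surface, if the arm or the gripper's body presses on something with over 40 N, if the wrist force passes 120 N, or if a joint passes its speed limit or range.

## Working session

There is one attempt and no reset: what is moved stays moved. The work goes in short steps, Python scripts to look and compute and a tool call to move; the robot and the scene stay as the last step left them, time stands still between calls to the robot, and variables do not carry over. Pictures are saved under pics/ and viewed, at most 10 in all, crops included, and the job is handed in when it is done.

Besides the shell and the picture viewer there is one more tool, called after "Request:" by a JSON object that holds its "method" and its "body". apply_moves: Moves the arm, as the interface text tells. Its arguments: {"type":"object","properties":{"steps":{"type":"array","items":{"type":"array","items":{"type":"array","items":{"type":"number"}}}}},"required":["steps"]}

```bash
mkdir -p pics; python3 - <<'E'
from rig import bot
import cv2,numpy as np
for n in ["scene","side"]:
    cv2.imwrite(f"pics/{n}0.png",bot.capture(n))
    m=bot.camera_model(n);print(n,np.round(m["intrinsics"],1).tolist(),np.round(-np.array(m["R"]).T@m["t"],3))
cv2.imwrite("pics/wrist0.png",bot.capture("wrist"))
s=bot.read_state();print(s["time_s"],s["tcp_rot"],s["force"],s["opening"])
E
```

```text
scene [[525.7, 0.0, 279.9], [0.0, 525.7, 213.0], [0.0, 0.0, 1.0]] [1.256 0.754 0.809]
side [[421.6, 0.0, 274.1], [0.0, 421.6, 209.0], [0.0, 0.0, 1.0]] [-0.065 -0.752  0.611]
0.15 [[-9.50845571e-01  3.09664442e-01 -7.95616894e-04]
 [ 3.09665320e-01  9.50844468e-01 -1.47875453e-03]
 [ 2.98590226e-04 -1.65244216e-03 -9.99998590e-01]] [0.12242539 0.77940052 0.0924703 ] 0.9959991307379445
```

View pics/scene0.png

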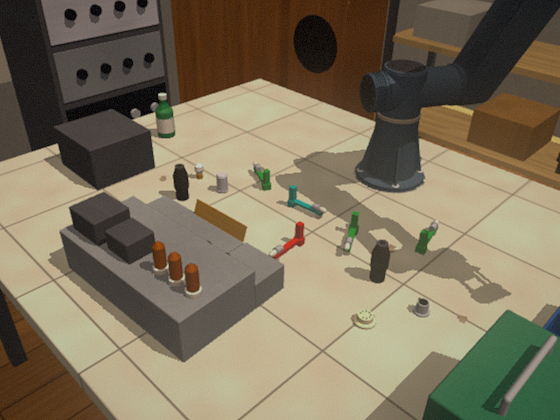

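View pics/side0.png

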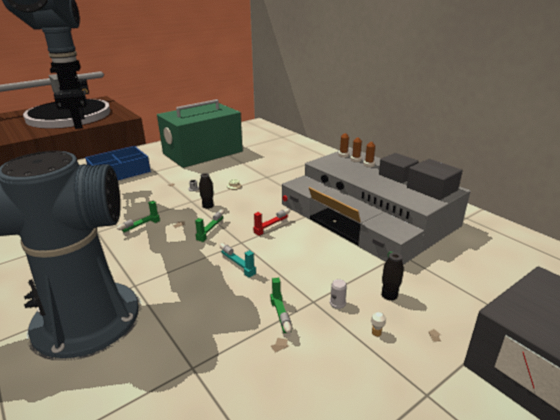

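Slide-shaped things: red at scene (290,243) / side (270,222); teal at scene (305,203); green at scene (262,177), (352,232), (428,238). The red one is meant. Next is a close crop for the choice and for pixel picks.

```bash
python3 - <<'E'
import cv2,numpy as np
a=cv2.imread("pics/scene0.png")[185:315,170:330]; b=cv2.imread("pics/side0.png")[165:285,240:420]
a=cv2.resize(a,(640,520),interpolation=cv2.INTER_CUBIC)
cv2.imwrite("pics/ca.png",a)
cv2.imwrite("pics/cb.png",cv2.resize(b,(720,480),interpolation=cv2.INTER_CUBIC))
E
```

```text
(no output)
```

View pics/ca.png

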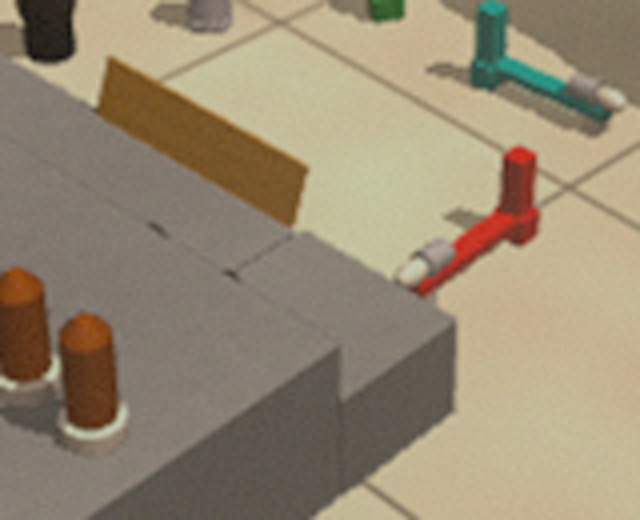

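View pics/cb.png

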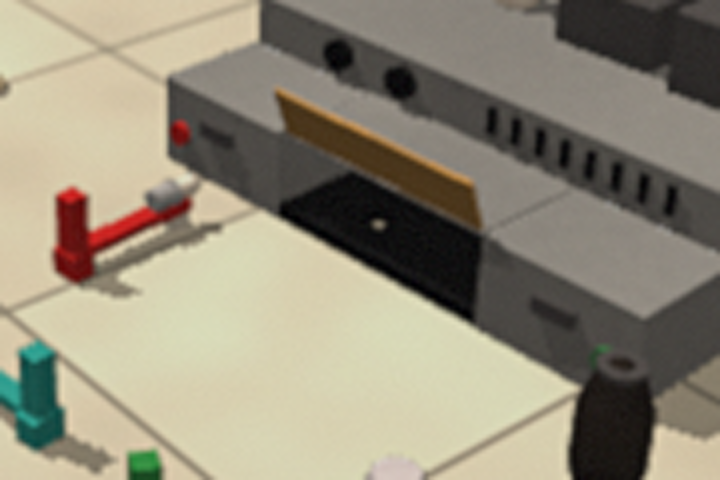

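Scene crop: the red slide has its post top at (520,156) and its bulb tip at (400,272). Side crop: its post top is at (73,196), and the amp front corners are at (168,78) and (648,320). The choice is confirmed, so I fit the poses.

```bash
cat > fit.py <<'E'
from rig import bot
import numpy as np
from scipy.optimize import least_squares
cam={n:bot.camera_model(n) for n in("scene","side")}
def proj(n,X):
    m=cam[n];c=np.array(m["R"])@X+np.array(m["t"]);p=np.array(m["intrinsics"])@c;return p[:2]/p[2]
off={"scene":(170,185),"side":(240,165)}
def pix(n,u,v): return np.array([(u+.5)/4-.5+off[n][0],(v+.5)/4-.5+off[n][1]])
def T(p,X):
    c,s=np.cos(p[2]),np.sin(p[2]);return np.array([p[0]+c*X[0]-s*X[1],p[1]+s*X[0]+c*X[1],X[2]])
def H(f,y,l=.042): return np.array([-.036-l*np.sin(f),y,.068-l*np.cos(f)])
amp=[("side",168,78,(-.042,.21,.07)),("side",648,320,(-.042,-.21,.07)),("scene",455,320,(-.042,.21,.07)),("scene",455,410,(-.042,.21,0)),
("side",168,155,(-.042,.21,0)),("side",280,213,(-.042,.09,0)),("side",475,320,(-.042,-.09,0)),
("scene",308,168,.086),("scene",108,58,-.086),("side",275,90,.086),("side",478,185,-.086)]
def r(p): return np.concatenate([proj(n,T(p,H(p[3],X) if np.isscalar(X) else np.array(X)))-pix(n,u,v) for n,u,v,X in amp])
sl=[("side",73,195,(0,0,.062)),("scene",520,155,(0,0,.062)),("scene",400,274,(.114,0,.0285)),("side",198,182,(.114,0,.0285)),("side",190,207,(.101,0,.015)),("side",57,268,(-.009,.012,0))]
def q(p): return np.concatenate([proj(n,T(p,np.array(X)))-pix(n,u,v) for n,u,v,X in sl])
if __name__=="__main__":
    best=min((least_squares(r,[.4,.4,a,2.7],loss="soft_l1") for a in np.arange(0,6.3,.7)),key=lambda s:s.cost)
    print(best.x,np.round(best.fun.reshape(-1,2),1).tolist())
    b=min((least_squares(q,[.4,.4,a],loss="soft_l1") for a in np.arange(0,6.3,.7)),key=lambda s:s.cost)
    print(b.x,np.round(b.fun.reshape(-1,2),1).tolist(), np.degrees(best.x[2]),np.degrees(b.x[2]))
E
python3 fit.py
```

```text
[ 0.66477478 -0.06768691  0.0624768   2.71551956] [[-0.7, -1.1], [0.3, -1.2], [-0.3, -0.1], [-1.0, 1.3], [-0.5, 0.5], [-0.8, 1.3], [-0.1, 1.7], [-0.8, -0.1], [-0.7, -0.1], [-0.5, 0.0], [-1.5, 0.0]]
[0.4610711  0.04741079 6.34099975] [[-0.9, -0.2], [-0.9, -0.3], [-2.3, 1.7], [0.4, 0.1], [-1.0, -0.5], [-1.5, 0.9]] 3.5796570230430214 363.3125233244681
```

```bash
cat >> fit.py <<'E'
from scipy.spatial.transform import Rotation as Ro
def rows(P,yaw,tilt):
    "shift (cm) and rotvec (deg) in the present tool frame to reach TCP P, tool y along yaw+90, leaning back by tilt"
    s=bot.read_state();R0=np.array(s["tcp_rot"])
    y=np.array([-np.sin(yaw),np.cos(yaw),0]);f=np.array([np.cos(yaw),np.sin(yaw),0])
    z=np.sin(tilt)*f+np.array([0,0,-np.cos(tilt)]);R=np.column_stack([np.cross(y,z),y,z])
    d=R0.T@(np.array(P)-s["position"])*100
    return np.round(d,2),np.round(Ro.from_matrix(R0.T@R).as_rotvec(degrees=True),1)
E
python3 - <<'E'
from fit import *
def gnd(n,u,v,z=0):
    m=cam[n];R=np.array(m["R"]);d=R.T@np.linalg.inv(m["intrinsics"])@np.array([u,v,1]);C=-R.T@np.array(m["t"]);return np.round(C+d*(z-C[2])/d[2],3)
for l,n,u,v in [("valveNear","scene",378,279),("valveFar","scene",182,197),("green352","scene",348,246),("base","scene",365,321),("sock","scene",422,312),("can","scene",222,190),("bulb","scene",199,178),("teal","scene",300,208),("green262","scene",262,184)]: print(l,gnd(n,u,v)[:2])
y=np.radians(3.4);t=np.radians(20)
print(rows([.465,.047,.16],y,t))
E
```

```text
valveNear [0.427 0.272]
valveFar [ 0.542 -0.331]
green352 [0.379 0.144]
base [0.556 0.332]
sock [0.446 0.402]
can [ 0.435 -0.281]
bulb [ 0.441 -0.383]
teal [ 0.339 -0.059]
green262 [ 0.327 -0.226]
(array([-42.78, -43.57,   7.34]), array([ -3.8, -19.8, -21.2]))
```

Request:
{"method": "apply_moves", "body": {"steps": [[[-42.8,-43.6,7.3,-3.8,-19.8,-21.2,1],[-42.8,-43.6,7.3,-3.8,-19.8,-21.2,1],[-42.8,-43.6,7.3,-3.8,-19.8,-21.2,1],[-42.8,-43.6,7.3,-3.8,-19.8,-21.2,1],[-42.8,-43.6,7.3,-3.8,-19.8,-21.2,1],[-42.8,-43.6,7.3,-3.8,-19.8,-21.2,1],[-42.8,-43.6,7.3,-3.8,-19.8,-21.2,1],[-42.8,-43.6,7.3,-3.8,-19.8,-21.2,1],[-42.8,-43.6,7.3,-3.8,-19.8,-21.2,1],[-42.8,-43.6,7.3,-3.8,-19.8,-21.2,1],[-42.8,-43.6,7.3,-3.8,-19.8,-21.2,1],[-42.8,-43.6,7.3,-3.8,-19.8,-21.2,1]]]}}

```text
time_s: 1.65
position: [0.4667, 0.0452, 0.1605]
tcp_rot: [[-0.938, -0.055, 0.343], [-0.051, 0.998, 0.02], [-0.343, 0.001, -0.939]]
force: [0.5, 0.3, -0.1]
opening: 0.999
grasp_force: 0.0
```

```bash
python3 - <<'E'
from fit import *
import cv2
m=bot.camera_model("wrist");im=bot.capture("wrist")
K=np.array(m["intrinsics"]);print(m.keys(),np.round(K,1).tolist(),np.round(-np.array(m["R"]).T@m["t"],3))
np.savez("w1.npz",K=K,R=m["R"],t=m["t"])
cv2.imwrite("pics/w1.png",im)
cv2.imwrite("pics/w1b.png",cv2.resize(im,(800,600),interpolation=cv2.INTER_CUBIC))
E
```

```text
dict_keys(['intrinsics', 'R', 't']) [[325.2, 0.0, 283.4], [0.0, 325.2, 209.4], [0.0, 0.0, 1.0]] [0.353 0.037 0.279]
```

View pics/w1b.png

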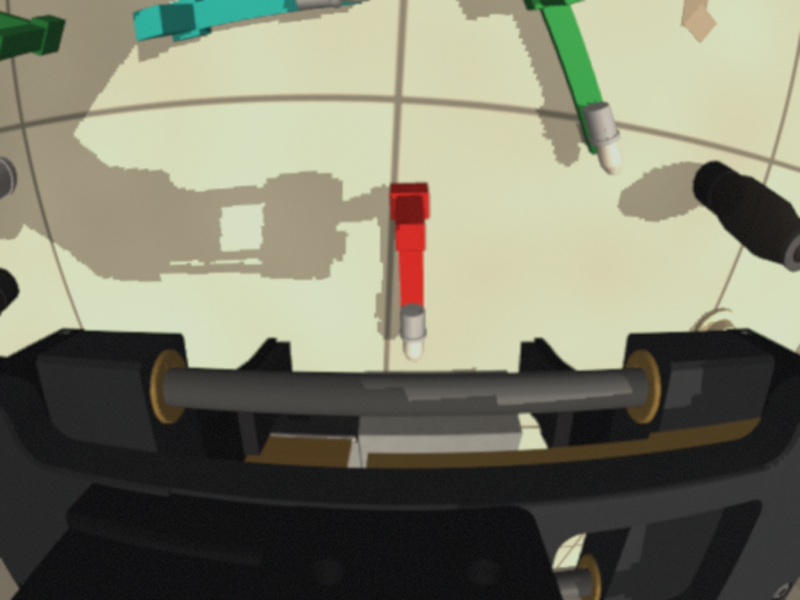

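The wrist view shows the post top centred at about (411,237), the bulb tip at (414,360) and the heel's rear edge from (391,184) to (430,184). I refine the slide pose from these.

```bash
python3 - <<'E'
from fit import *
w=np.load("w1.npz");K,R,t=w["K"],w["R"],w["t"]
def pf(X):
    c=R@X+t;th=np.arctan2(np.hypot(c[0],c[1]),c[2]);ph=np.arctan2(c[1],c[0]);return np.array([K[0,2]+K[0,0]*th*np.cos(ph),K[1,2]+K[1,1]*th*np.sin(ph)])
pts=[((411,236.5),(0,0,.062)),((414,360),(.114,0,.0285)),((391,184),(-.009,-.012,.02)),((430,184),(-.009,.012,.02)),((411.5,250),(.008,0,.062)),((411.,223),(-.008,0,.062))]
for flip in(1,):
    f=lambda p:np.concatenate([pf(T(p,np.array(X)))-.7*np.array(u) for u,X in pts])
    b=least_squares(f,[.461,.047,.058]);print(b.x,np.degrees(b.x[2]),np.round(b.fun.reshape(-1,2),1).tolist())
x,y,a=b.x;tl=np.radians(20)
for z in (.0385,):print(rows(T(b.x,np.array([.0027,0,z])),a,tl))
E
```

```text
[0.46052009 0.0462022  0.07972859] 4.568111469561525 [[0.3, -1.7], [-0.2, -2.6], [-0.7, 4.1], [0.3, 3.5], [0.1, -1.7], [0.1, -1.9]]
(array([ 4.36, -0.02, 11.37]), array([-0.4, -0. , -1.3]))
```

Request:
{"method": "apply_moves", "body": {"steps": [[[2.2,0,5.7,-0.2,0,-1.2,1],[3.5,0,9.2,-0.4,0,-1.2,1],[4.3,0,11.3,-0.4,0,-1.2,1],[4.3,0,11.3,-0.4,0,-1.2,1],[4.3,0,11.3,-0.4,0,-1.2,-1],[4.3,0,11.3,-0.4,0,-1.2,-1],[4.3,0,11.3,-0.4,0,-1.2,-1],[4.3,0,11.3,-0.4,0,-1.2,-1],[4.3,0,11.3,-0.4,0,-1.2,-1],[4.3,0,11.3,-0.4,0,-1.2,-1],[4.3,0,11.3,-0.4,0,-1.2,-1],[4.3,0,11.3,-0.4,0,-1.2,-1]]]}}

```text
time_s: 3.2
position: [0.4791, 0.0521, 0.0591]
tcp_rot: [[-0.948, -0.077, 0.308], [-0.075, 0.997, 0.016], [-0.308, -0.008, -0.951]]
force: [-0.8, -0.7, -0.4]
opening: 0.174
grasp_force: 2.3
```

```bash
python3 - <<'E'
from fit import *
s=bot.read_state();print(np.round(s["joint_positions"],1),s["force"],s["moment"],s["opening"],s["grasp_force"],s["time_s"])
import cv2
im=bot.capture("wrist");cv2.imwrite("pics/w2.png",im)
im2=bot.capture("side")[165:285,220:400];cv2.imwrite("pics/w2b.png",np.hstack([cv2.resize(im2,(450,300)),cv2.resize(im,(350,300))]))
E
```

```text
[  -9.5   36.6  123.7   60.2    4.4 -163.5] [-0.76881094 -0.68218411 -0.37406622] [-0.03943352  0.12210962  0.02670689] 0.1736434630575541 2.2576416461379267 3.2
```

View pics/w2b.png

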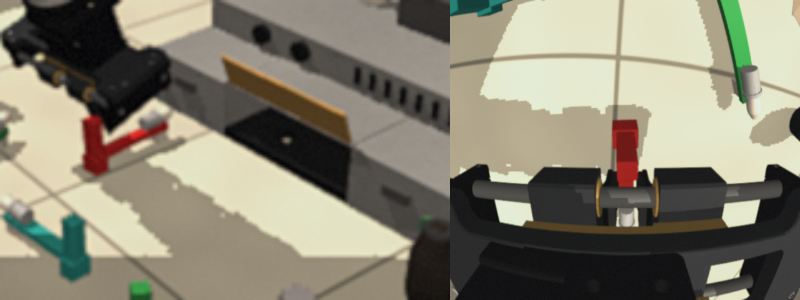

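Joint 5 is near 0 and joint 6 is at its limit, so a 20° lean is not reachable this close in. I open, back up and use a smaller lean (8°).

Request:
{"method": "apply_moves", "body": {"steps": [[[0,0,0,0,0,0,1],[0,0,0,0,0,0,1],[0,0,0,0,0,0,1],[0,0,-3,0,5,0,1],[0,0,-6,0,10,0,1],[0,0,-6,0,10,0,1],[0,0,-6,0,10,0,1],[0,0,-6,0,10,0,1]]]}}

```text
time_s: 4.3
position: [0.4615, 0.0513, 0.1171]
tcp_rot: [[-0.987, -0.078, 0.142], [-0.078, 0.997, 0.003], [-0.141, -0.008, -0.99]]
force: [-0.3, 0.2, 0.5]
opening: 0.915
grasp_force: 0.0
```

```bash
python3 - <<'E'
from fit import *
s=bot.read_state();print(np.round(s["joint_positions"],1),s["opening"],s["position"],s["tcp_rot"][2])
a=np.radians(4.6)
t=np.radians(8);p=[.461,.0465,a]
print(rows(T(p,np.array([-.002,0,.10])),a,t));print(rows(T(p,np.array([-.002,0,.042])),a,t))
E
```

```text
[  -8.4   27.8  116.8    3.    27.3 -105.5] 0.9147660530078484 [0.4614879  0.05134024 0.1171496 ] [-0.14133277 -0.00769947 -0.9899322 ]
(array([ 0.53, -0.47,  1.66]), array([-0.5,  0.1, -0.1]))
(array([ 1.35, -0.42,  7.4 ]), array([-0.5,  0.1, -0.1]))
```

```bash
python3 - <<'E'
from fit import *
import cv2
def red(im):
    h=im.astype(int);m=((h[...,2]>110)&(h[...,1]<60)&(h[...,0]<60));m[:, :0]=0;m[:205]=0;m[240:]=0;ys,xs=np.nonzero(m);return xs.mean(),ys.mean(),len(xs),xs.min(),xs.max(),ys.min(),ys.max()
print(red(cv2.imread("pics/side0.png")[:, :300]),red(bot.capture("side")[:, :300]))
E
```

```text
(np.float64(265.7289719626168), np.float64(221.9158878504673), 107, np.int64(254), np.int64(280), np.int64(213), np.int64(234)) (np.float64(264.50877192982455), np.float64(222.39473684210526), 114, np.int64(253), np.int64(285), np.int64(213), np.int64(235))
```

Request:
{"method": "apply_moves", "body": {"steps": [[[0.5,-0.5,1.7,-0.5,0,0,1],[0.5,-0.5,1.7,-0.5,0,0,1]]]}}

```text
time_s: 4.6
position: [0.4568, 0.0461, 0.0972]
tcp_rot: [[-0.988, -0.077, 0.134], [-0.076, 0.997, 0.013], [-0.134, 0.003, -0.991]]
force: [0.1, 1.0, 0.1]
opening: 0.993
grasp_force: 0.0
```

```bash
python3 - <<'E'
from fit import *
import cv2
im=bot.capture("wrist");cv2.imwrite("pics/w3.png",im);m=bot.camera_model("wrist");np.savez("w3.npz",K=m["intrinsics"],R=m["R"],t=m["t"])
cv2.imwrite("pics/w3b.png",cv2.resize(im[70:330,170:430],(600,600),interpolation=cv2.INTER_CUBIC))
print(np.round(bot.read_state()["position"],4))
E
```

```text
[0.4573 0.0461 0.0977]
```

View pics/w3b.png

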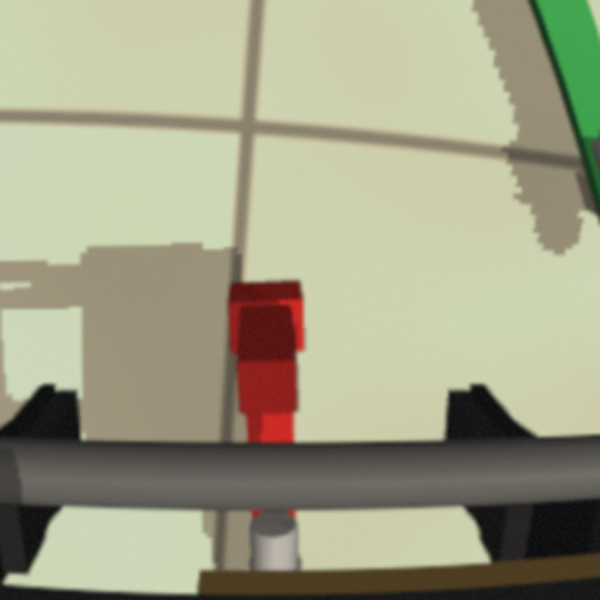

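The crop shows the post top from (238,360) to (297,411), the heel top's rear edge at v≈299 (u 230–303) and the lamp socket at about (274,525). I refit and work out the descent.

```bash
python3 - <<'E'
from fit import *
w=np.load("w3.npz");K,R,t=w["K"],w["R"],w["t"]
def pf(X):
    c=R@X+t;th=np.arctan2(np.hypot(c[0],c[1]),c[2]);ph=np.arctan2(c[1],c[0]);return np.array([K[0,2]+K[0,0]*th*np.cos(ph),K[1,2]+K[1,1]*th*np.sin(ph)])
pts=[((238,361),(-.008,-.008,.062)),((297,359),(-.008,.008,.062)),((240,412),(.008,-.008,.062)),((297,410),(.008,.008,.062)),((231,300),(-.009,-.012,.02)),((302,297),(-.009,.012,.02)),((233,286),(-.009,-.012,0)),((299,281),(-.009,.012,0))]
f=lambda p:np.concatenate([pf(T(p,np.array(X)))-(np.array([170,70])+np.array(u)*260/600) for u,X in pts])
for s in(1,-1):
    pp=[(u,(X[0],s*X[1],X[2])) for u,X in pts]
    f=lambda p:np.concatenate([pf(T(p,np.array(X)))-(np.array([170,70])+np.array(u)*260/600) for u,X in pp])
    b=least_squares(f,[.461,.047,.06]);print(b.x,np.degrees(b.x[2]),np.round(b.fun.reshape(-1,2),1).tolist())
    if s==1: B=b.x
a=B[2]
print(rows(T(B,np.array([-.002,0,.042])),a,np.radians(8)))
E
```

```text
[0.46161363 0.04621875 0.11474582] 6.57445134075153 [[-0.6, 0.0], [0.5, -0.0], [-0.1, 1.2], [0.9, 1.2], [-1.5, 0.5], [1.1, 0.6], [-1.3, -2.4], [1.0, -1.4]]
[ 0.45467695  0.04525907 -2.98218737] -170.86675027821346 [[0.5, 13.8], [1.0, 12.7], [-2.9, -32.2], [-0.7, -33.4], [-0.3, 15.3], [1.7, 14.0], [-0.2, 11.4], [1.6, 11.1]]
(array([ 0.53, -0.05,  5.55]), array([-0.1, -0.2, -2.1]))
```

Request:
{"method": "apply_moves", "body": {"steps": [[[0.5,0,5.5,0,0,-1.5,1],[0.5,0,5.5,0,0,-1.5,1],[0.5,0,5.5,0,0,-1.5,1],[0.5,0,5.5,0,0,-1.5,-1],[0.5,0,5.5,0,0,-1.5,-1],[0.5,0,5.5,0,0,-1.5,-1],[0.5,0,5.5,0,0,-1.5,-1],[0.5,0,5.5,0,0,-1.5,-1],[0.5,0,5.5,0,0,-1.5,-1]]]}}

```text
time_s: 5.78
position: [0.4611, 0.0462, 0.0436]
tcp_rot: [[-0.985, -0.104, 0.138], [-0.103, 0.995, 0.012], [-0.138, -0.002, -0.99]]
force: [0.4, 0.2, -0.7]
opening: 0.401
grasp_force: 0.0
```

```bash
python3 - <<'E'
from fit import *
s=bot.read_state();print(np.round(s["joint_positions"],1),s["opening"],s["grasp_force"],s["force"],s["position"])
A=[.6648,-.0677,.0625]
# slide yaw = tool yaw after grasp ; slide z rel: grasp TCP z kept; home pose with slide origin amp x=-.092
R=np.array(s["tcp_rot"]);print("tool yaw",np.degrees(np.arctan2(-R[0,1],R[1,1])),"tilt",np.degrees(np.arctan2(R[2,0],-R[2,2])))
E
```

```text
[  -9.4   37.6  119.2    7.3   15.6 -112.3] 0.4008286329317344 0.0 [ 0.37705781  0.19026208 -0.65955261] [0.46107748 0.04618982 0.04356602]
tool yaw 5.95972370801627 tilt -7.9414496299188215
```

Request:
{"method": "apply_moves", "body": {"steps": [[[0,0,0,0,0,0,-1],[0,0,0,0,0,0,-1],[0,0,0,0,0,0,-1],[0,0,0,0,0,0,-1],[-0.5,0,-4,0,0,0,-1],[-0.5,0,-4,0,0,0,-1],[-0.5,0,-4,0,0,0,-1]]]}}

```text
time_s: 6.65
position: [0.4602, 0.0463, 0.0837]
tcp_rot: [[-0.985, -0.104, 0.138], [-0.103, 0.995, 0.012], [-0.138, -0.002, -0.99]]
force: [0.0, 0.1, 0.1]
opening: 0.182
grasp_force: 29.9
```

```bash
python3 - <<'E'
from fit import *
A=[.6648,-.0677,.0625];a=A[2]
s=bot.read_state();print(s["grasp_force"],s["force"],s["opening"])
t=np.radians(8)
# slide underside z=.020, lamp tip 25 mm before bay front, at amp y=0 -> origin x=-.042-.025-.114
print("pre",rows(T(A,np.array([-.185,0,.0635])),a,t))
print("in",rows(T(A,np.array([-.0925,0,.0605])),a,t))
E
```

```text
29.913917337544262 [0.03164307 0.10162591 0.07089318] 0.18205697472726753
pre (array([ -0.39, -12.69,   2.13]), array([ 0.2, -0.1,  2.4]))
in (array([ -9.5 , -13.07,   3.7 ]), array([ 0.2, -0.1,  2.4]))
```

Request:
{"method": "apply_moves", "body": {"steps": [[[-0.2,-4,1,0,0,1.2,-1],[-0.4,-7.5,2.1,0.2,0,2.4,-1],[-0.4,-7.5,2.1,0.2,0,2.4,-1],[-0.4,-7.5,2.1,0.2,0,2.4,-1]]]}}

```text
time_s: 7.15
position: [0.4739, -0.0272, 0.063]
tcp_rot: [[-0.989, -0.062, 0.135], [-0.061, 0.998, 0.01], [-0.135, 0.001, -0.991]]
force: [-0.6, 0.1, -1.5]
opening: 0.183
grasp_force: 29.9
```

```bash
python3 - <<'E'
from fit import *
import cv2
A=[.6648,-.0677,.0625];a=A[2]
s=bot.read_state();print(s["position"],np.round(s["joint_positions"],1))
t=np.radians(8)
print("pre",rows(T(A,np.array([-.185,.052,.0635])),a,t))
print("in",rows(T(A,np.array([-.0925,.052,.0625])),a,t))
i=bot.capture("side")[165:265,240:390];j=bot.capture("scene")[185:285,170:320]
cv2.imwrite("pics/p4.png",np.vstack([cv2.resize(i,(600,300) if 0 else (450,300),interpolation=cv2.INTER_CUBIC),cv2.resize(j,(450,300),interpolation=cv2.INTER_CUBIC)]))
E
```

```text
[ 0.47388255 -0.02719395  0.0630344 ] [ -18.7   35.2  117.     8.5   20.8 -120. ]
pre (array([-0.31, -0.03, -0.01]), array([ 0.1, -0.2, -0. ]))
in (array([-9.46, -0.03,  1.35]), array([ 0.1, -0.2, -0. ]))
```

View pics/p4.png

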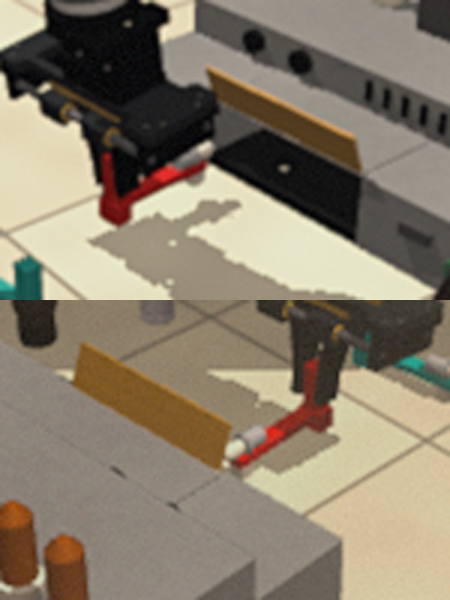

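Side: bulb tip at crop (213,152), clear of the bay mouth. Scene: bulb tip at crop (230,152). The slide is level in the grip. I insert it now and check the calibration residual at the same time.

```bash
python3 - <<'E'
from fit import *
s=bot.read_state();P=s["position"]
sp=[P[0]+.0005,P[1],.0625]
for n,o,u in [("side",(240,165),(213,152)),("scene",(170,185),(230,152))]:
    X=T(sp,np.array([.114,0,.0285+.0194]));print(n,proj(n,X)-(np.array(u)/3+o))
    for d in([.001,0,0],[0,.001,0]): print(proj(n,X+d)-proj(n,X))
E
```

```text
side [-0.36392433 -2.61156108]
[ 0.28403641 -0.11433069]
[-0.24493426 -0.14726245]
scene [-4.49286709  1.57447538]
[-0.30981823  0.17165463]
[0.27659242 0.17905606]
```

Request:
{"method": "apply_moves", "body": {"steps": [[[-3,0,0.4,0,0,0,-1],[-5,0,0.7,0,0,0,-1],[-7,0,1,0,0,0,-1],[-9.4,0,1.3,0,0,0,-1],[-9.4,0,1.3,0,0,0,-1],[-9.4,0,1.3,0,0,0,-1]]]}}

```text
time_s: 8.0
position: [0.5679, -0.0208, 0.0637]
tcp_rot: [[-0.989, -0.063, 0.135], [-0.063, 0.998, 0.009], [-0.136, 0.001, -0.991]]
force: [-0.0, 0.3, -0.2]
opening: 0.176
grasp_force: 29.9
```

```bash
python3 - <<'E'
from fit import *
import cv2
A=[.6648,-.0677,.0625];a=A[2]
s=bot.read_state();print(s["position"],s["force"],np.round(s["joint_positions"],1))
i=bot.capture("side")[165:265,240:390];j=bot.capture("scene")[185:285,170:320]
cv2.imwrite("pics/p5.png",np.vstack([cv2.resize(i,(450,300),interpolation=cv2.INTER_CUBIC),cv2.resize(j,(450,300),interpolation=cv2.INTER_CUBIC)]))
E
```

```text
[ 0.56790976 -0.02076183  0.063668  ] [-0.02032713  0.27249473 -0.20896983] [ -14.7   38.5  103.6    4.9   30.7 -112.3]
```

View pics/p5.png

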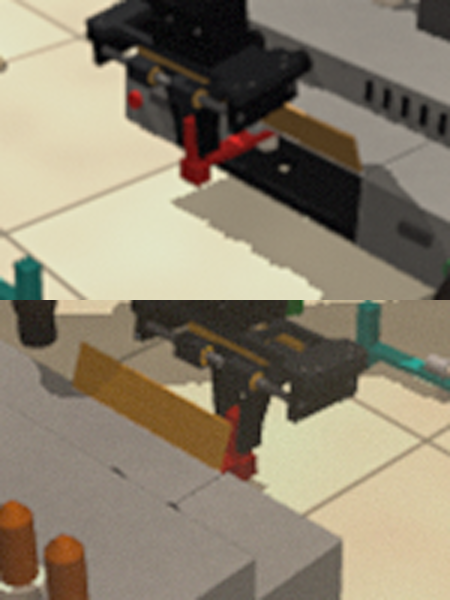

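```bash
python3 - <<'E'
from fit import *
s=bot.read_state();P=s["position"]
sp=[P[0]+.0005,P[1],.0625]
for z in(P[2]-.0436,):
  for X in [(-.009,-.012,0),(.009,-.012,0),(-.009,.012,0),(.101,-.008,.013),(.092,-.007,0),(.114,0,.0285)]:
    X=np.array(X)+[0,0,z];p=proj("side",T(sp,X));print(X,np.round(p,1),np.round((p-[240,165])*3))
E
```

```text
[-0.009      -0.012       0.02011417] [305.7 227.5] [197. 188.]
[ 0.009      -0.012       0.02011417] [310.6 225.2] [212. 180.]
[-0.009       0.012       0.02011417] [299.5 224. ] [179. 177.]
[ 0.101      -0.008       0.03311417] [333.5 209.2] [280. 133.]
[ 0.092      -0.007       0.02011417] [330.7 214.2] [272. 147.]
[0.114      0.         0.04861417] [334.8 201.8] [285. 110.]
```

Side view: heel corner at (198,185) and foot near (270,150) agree with the prediction, so the slide is level with its foot under the roof. I lower it to find the floor.

Request:
{"method": "apply_moves", "body": {"steps": [[[0.05,0,0.4,0,0,0,-1],[0.1,0,0.7,0,0,0,-1],[0.11,0,0.8,0,0,0,-1],[0.11,0,0.8,0,0,0,-1]]]}}

```text
time_s: 8.6
position: [0.5698, -0.0219, 0.0558]
tcp_rot: [[-0.989, -0.062, 0.138], [-0.061, 0.998, 0.009], [-0.138, -0.0, -0.99]]
force: [-0.0, 0.0, -0.7]
opening: 0.179
grasp_force: 29.9
```

Request:
{"method": "apply_moves", "body": {"steps": [[[0.02,0,0.15,0,0,0,-1],[0.03,0,0.2,0,0,0,-1],[0.03,0,0.2,0,0,0,-1]]]}}

```text
time_s: 8.98
position: [0.5698, -0.0217, 0.0542]
tcp_rot: [[-0.988, -0.062, 0.138], [-0.062, 0.998, 0.008], [-0.139, -0.0, -0.99]]
force: [-1.4, 0.3, 3.5]
opening: 0.182
grasp_force: 30.0
```

Request:
{"method": "apply_moves", "body": {"steps": [[[0.01,0,0.1,0,0,0,-1],[0.01,-0.3,0.1,0,0,0,-1],[0.01,-0.6,0.1,0,0,0,-1],[0.01,-0.9,0.1,0,0,0,-1],[0.01,-1.2,0.1,0,0,0,-1]]]}}

```text
time_s: 9.6
position: [0.5711, -0.0341, 0.053]
tcp_rot: [[-0.988, -0.062, 0.139], [-0.061, 0.998, 0.008], [-0.139, -0.0, -0.99]]
force: [0.4, 1.9, 1.8]
opening: 0.178
grasp_force: 30.0
```

Request:
{"method": "apply_moves", "body": {"steps": [[[0,-0.3,0.02,0,0,0,-1],[0,-0.6,0.02,0,0,0,-1],[0,-0.9,0.02,0,0,0,-1],[0,-1.2,0.02,0,0,0,-1],[0,-1.2,0.02,0,0,0,-1]]]}}

```text
time_s: 10.22
position: [0.571, -0.0461, 0.0523]
tcp_rot: [[-0.989, -0.061, 0.137], [-0.061, 0.998, 0.009], [-0.137, 0.0, -0.991]]
force: [-0.3, -0.8, -1.5]
opening: 0.181
grasp_force: 30.0
```

Request:
{"method": "apply_moves", "body": {"steps": [[[0.02,0,0.15,0,0,0,-1],[0.02,0,0.15,0,0,0,-1],[0.02,0,0.15,0,0,0,-1]]]}}

```text
time_s: 10.6
position: [0.5713, -0.0457, 0.0511]
tcp_rot: [[-0.988, -0.062, 0.138], [-0.062, 0.998, 0.009], [-0.138, -0.0, -0.99]]
force: [0.1, 0.7, -1.0]
opening: 0.18
grasp_force: 30.0
```

Request:
{"method": "apply_moves", "body": {"steps": [[[0.03,0,0.2,0,0,0,-1],[0.05,0,0.35,0,0,0,-1],[0.05,0,0.35,0,0,0,-1]]]}}

```text
time_s: 10.98
position: [0.5713, -0.0457, 0.0475]
tcp_rot: [[-0.989, -0.062, 0.138], [-0.061, 0.998, 0.009], [-0.138, 0.0, -0.99]]
force: [-0.7, 0.6, -1.2]
opening: 0.18
grasp_force: 30.0
```

Request:
{"method": "apply_moves", "body": {"steps": [[[0.03,0,0.2,0,0,0,-1],[0.05,0,0.37,0,0,0,-1],[0.05,0,0.37,0,0,0,-1]]]}}

```text
time_s: 11.35
position: [0.5713, -0.0458, 0.0437]
tcp_rot: [[-0.989, -0.062, 0.138], [-0.061, 0.998, 0.009], [-0.138, 0.0, -0.99]]
force: [0.8, -0.6, -0.7]
opening: 0.181
grasp_force: 30.0
```

```bash
python3 - <<'E'
from fit import *
import cv2
s=bot.read_state();P=s["position"];print(P,s["force"])
i=bot.capture("side");cv2.imwrite("pics/s6.png",i)
cv2.imwrite("pics/p6.png",cv2.resize(i[190:250,270:360],(720,480),interpolation=cv2.INTER_CUBIC))
sp=[P[0]+.0005,P[1],.0625]
for X in [(-.009,-.012,0),(.009,-.012,0),(.0,-.008,.062),(.009,-.008,.013),(.009,-.008,.021),(.055,-.008,.013),(.055,-.008,.021),(.092,-.008,.021)]:
    p=proj("side",T(sp,np.array(X)));print(X,np.round((p-[270,190])*8))
E
```

```text
[ 0.57130835 -0.04575712  0.04374072] [ 0.82716474 -0.55907535 -0.66819997]
(-0.009, -0.012, 0) [341. 380.]
(0.009, -0.012, 0) [379. 360.]
(0.0, -0.008, 0.062) [358. 204.]
(0.009, -0.008, 0.013) [372. 322.]
(0.009, -0.008, 0.021) [373. 302.]
(0.055, -0.008, 0.013) [469. 274.]
(0.055, -0.008, 0.021) [470. 254.]
(0.092, -0.008, 0.021) [544. 217.]
```

View pics/p6.png

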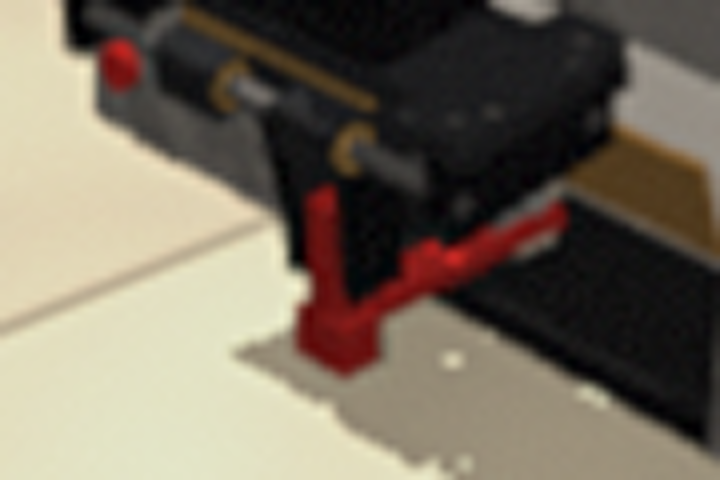

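Heel at (340,375), and the bar line agrees with the level-on-ledge prediction. There was no floor contact down to ledge height, so the foot is in the recess. I seat it lightly, then release and back off.

Request:
{"method": "apply_moves", "body": {"steps": [[[0.03,0,0.2,0,0,0,-1],[0.03,0,0.2,0,0,0,-1]]]}}

```text
time_s: 11.65
position: [0.572, -0.0458, 0.0432]
tcp_rot: [[-0.988, -0.062, 0.14], [-0.062, 0.998, 0.008], [-0.14, -0.001, -0.99]]
force: [-1.8, 0.8, 7.4]
opening: 0.176
grasp_force: 30.0
```

Request:
{"method": "apply_moves", "body": {"steps": [[[0,0,0,0,0,0,1],[0,0,0,0,0,0,1],[0,0,0,0,0,0,1],[0,0,0,0,0,0,1],[0.5,0,-4,0,0,0,1],[1,0,-9,0,0,0,1],[1,0,-12,0,0,0,1],[1,0,-12,0,0,0,1]]]}}

```text
time_s: 12.65
position: [0.5462, -0.0478, 0.1618]
tcp_rot: [[-0.988, -0.062, 0.143], [-0.062, 0.998, 0.007], [-0.143, -0.002, -0.99]]
force: [-0.2, -0.2, -0.3]
opening: 0.972
grasp_force: 0.0
```

```bash
python3 - <<'E'
from fit import *
import cv2
s=bot.read_state();print(s["position"],s["time_s"])
i=bot.capture("side");cv2.imwrite("pics/s7.png",i)
cv2.imwrite("pics/p7.png",cv2.resize(i[190:250,270:360],(720,480),interpolation=cv2.INTER_CUBIC))
E
```

```text
[ 0.54622082 -0.04784265  0.16176123] 12.65
```

View pics/p7.png

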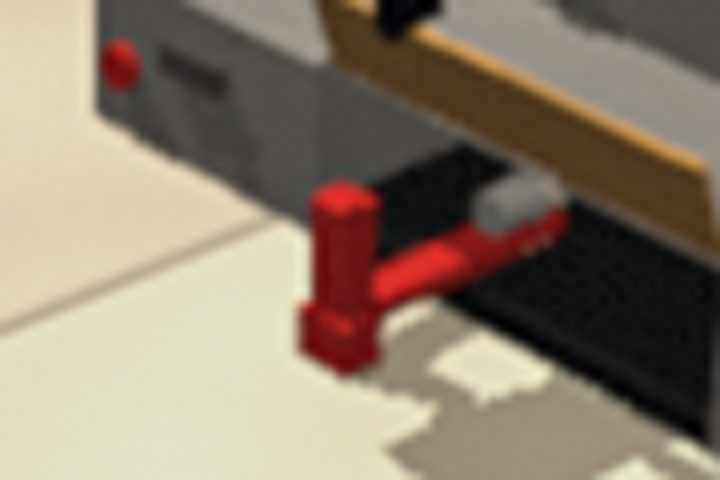

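The view shows the slide level: heel at (340,375), bar end at (565,215), foot out of sight in the recess. That picture was the 11th, one over the limit, so I will check the rest by numbers only. Next I go over the flap with closed fingers.

```bash
python3 - <<'E'
from fit import *
A=[.6648,-.0677,.0625]
for X in [(-.02,-.035,.150),(-.02,-.035,.099)]: print(rows(T(A,np.array(X)),A[2],0))
E
```

```text
(array([-9.56, -6.25,  2.39]), array([-0.1,  8.1, -0. ]))
(array([-8.84, -6.25,  7.44]), array([-0.1,  8.1, -0. ]))
```

Request:
{"method": "apply_moves", "body": {"steps": [[[-1,-5,0.2,0,4,0,-1],[-6,-6.2,0.9,0,8.1,0,-1],[-9.6,-6.2,2.4,0,8.1,0,-1],[-9.6,-6.2,2.4,0,8.1,0,-1],[-9.6,-6.2,2.4,0,8.1,0,-1],[-9.6,-6.2,2.4,0,8.1,0,-1],[-9.6,-6.2,2.4,0,8.1,0,-1],[-9.6,-6.2,2.4,0,8.1,0,-1],[-9.6,-6.2,2.4,0,8.1,0,-1],[-9.6,-6.2,2.4,0,8.1,0,-1]]]}}

```text
time_s: 13.95
position: [0.647, -0.1032, 0.1491]
tcp_rot: [[-0.998, -0.062, -0.002], [-0.062, 0.998, -0.0], [0.002, -0.0, -1.0]]
force: [-0.0, 0.5, 0.1]
opening: 0.019
grasp_force: 0.0
```

```bash
python3 - <<'E'
from fit import *
A=[.6648,-.0677,.0625]
for X in [(-.02,-.035,.150),(-.02,-.035,.099),(-.06,-.035,.099),(-.075,-.035,.088),(-.072,-.035,.066),(-.068,-.035,.050),(-.066,-.035,.041),(-.045,-.035,.041)]: print(rows(T(A,np.array(X)),A[2],0))
E
```

```text
(array([ 0.  , -0.06, -0.09]), array([-0. , -0.1, -0. ]))
(array([-0.01, -0.06,  5.01]), array([-0. , -0.1, -0. ]))
(array([ 3.99, -0.06,  5.02]), array([-0. , -0.1, -0. ]))
(array([ 5.49, -0.06,  6.12]), array([-0. , -0.1, -0. ]))
(array([ 5.18, -0.06,  8.32]), array([-0. , -0.1, -0. ]))
(array([ 4.78, -0.06,  9.92]), array([-0. , -0.1, -0. ]))
(array([ 4.58, -0.06, 10.82]), array([-0. , -0.1, -0. ]))
(array([ 2.48, -0.06, 10.81]), array([-0. , -0.1, -0. ]))
```

Down behind the flap, then sweep it outward.

Request:
{"method": "apply_moves", "body": {"steps": [[[0,0,2.5,0,0,0,-1],[0,0,5,0,0,0,-1],[0,0,5,0,0,0,-1],[1,0,5,0,0,0,-1],[2,0,5,0,0,0,-1],[3,0,5,0,0,0,-1],[4,0,5,0,0,0,-1],[4.8,0,5.5,0,0,0,-1],[5.5,0,6.1,0,0,0,-1],[5.4,0,7,0,0,0,-1],[5.2,0,8,0,0,0,-1],[5.1,0,8.4,0,0,0,-1]]]}}

```text
time_s: 15.45
position: [0.5961, -0.1063, 0.0639]
tcp_rot: [[-0.998, -0.062, -0.003], [-0.062, 0.998, 0.0], [0.003, 0.0, -1.0]]
force: [-0.8, 0.5, 0.9]
opening: 0.004
grasp_force: 0.6
```

Request:
{"method": "apply_moves", "body": {"steps": [[[-0.2,0,0.8,0,0,0,-1],[-0.4,0,1.6,0,0,0,-1],[-0.5,0,2.4,0,0,0,-1],[-1,0,2.4,0,0,0,-1],[-1.5,0,2.4,0,0,0,-1],[-2,0,2.4,0,0,0,-1],[-2.4,0,2.4,0,0,0,-1],[-2.4,0,2.4,0,0,0,-1]]]}}

```text
time_s: 16.45
position: [0.6149, -0.1051, 0.0409]
tcp_rot: [[-0.998, -0.063, -0.014], [-0.063, 0.998, 0.0], [0.014, 0.001, -1.0]]
force: [-11.4, -3.5, 5.5]
opening: 0.008
grasp_force: 5.9
```

Request:
{"method": "apply_moves", "body": {"steps": [[[2,0,0,0,0,0,-1],[5,0,-1,0,0,0,-1],[8,0,-6,0,0,0,-1],[10,0,-11,0,0,0,-1],[10,-6,-14,0,0,0,-1],[10,-12,-14,0,0,0,-1],[10,-15,-14,0,0,0,-1],[10,-15,-14,0,0,0,-1]]]}}

```text
time_s: 17.45
position: [0.5309, -0.2641, 0.1822]
tcp_rot: [[-0.998, -0.059, 0.001], [-0.059, 0.998, -0.003], [-0.001, -0.003, -1.0]]
force: [-0.3, 1.2, -0.8]
opening: 0.007
grasp_force: 0.0
```

```bash
python3 - <<'E'
from fit import *
import cv2
A=[.6648,-.0677,.0625]
s=bot.read_state();print(s["position"],s["time_s"],s["force"])
i=bot.capture("side");cv2.imwrite("pics/s8.png",i);j=i.astype(int)
def brass(j): return (j[...,2]-j[...,0]>50)&(j[...,1]-j[...,0]>15)&(j[...,2]-j[...,1]>15)&(j[...,2]>50)
for nm,k in(("before",cv2.imread("pics/s7.png").astype(int)),("now",j)):
    m=brass(k).astype(np.uint8);n,l,st,_=cv2.connectedComponentsWithStats(m[150:270,270:400]);
    print(nm,[r.tolist() for r in st[1:] if r[4]>30])
for f in(0,.12,.3,2.7):
    print(f,[np.round(proj("side",T(A,H(f,y)))).tolist() for y in(.086,-.086)],[np.round(proj("side",T(A,H(f,y,0)))).tolist() for y in(.086,-.086)])
a=cv2.imread("pics/s7.png");r=lambda k:np.argwhere((k[...,2]>110)&(k[...,1]<70)&(k[...,0]<70)&(np.arange(560)[None]>300)&(np.arange(560)[None]<345)&(np.arange(420)[:,None]>205)&(np.arange(420)[:,None]<240))
print(r(a).min(0),r(a).max(0),r(i).min(0),r(i).max(0))
# flap pixel columns: vertical brass extent
m=brass(j)
for u in(318,330,340,350): v=np.nonzero(m[150:270,u])[0]+150;print(u,v.tolist())
E
```

```text
[ 0.53085999 -0.26408391  0.18218936] 17.45 [-0.29638626  1.17702176 -0.75769258]
before [[83, 0, 7, 7, 47], [96, 0, 8, 12, 90], [51, 43, 39, 28, 166]]
now [[84, 21, 35, 15, 83], [42, 50, 48, 37, 616]]
0 [[312.0, 211.0], [359.0, 236.0]] [[312.0, 198.0], [361.0, 222.0]]
0.12 [[310.0, 212.0], [358.0, 237.0]] [[312.0, 198.0], [361.0, 222.0]]
0.3 [[308.0, 212.0], [356.0, 237.0]] [[312.0, 198.0], [361.0, 222.0]]
2.7 [[308.0, 187.0], [357.0, 211.0]] [[312.0, 198.0], [361.0, 222.0]]
[212 308] [236 339] [212 308] [236 331]
318 [203, 204, 205, 206, 207, 208, 209, 210, 211, 212, 213, 214, 215]
330 [209, 210, 211, 212, 213, 214, 215, 216, 217, 218, 219, 220, 221]
340 [215, 216, 217, 218, 219, 220, 221, 222, 223, 224, 225, 226]
350 [220, 221, 222, 223, 224, 225, 226, 227, 228, 229, 230, 231, 232]
```

```bash
python3 - <<'E'
from fit import *
import cv2
A=[.6648,-.0677,.0625]
j=cv2.imread("pics/s8.png").astype(int);m=(j[...,2]-j[...,0])
for v in range(199,214,2): print(v,m[v,306:320].tolist())
for v in range(222,238,2): print(v,m[v,352:366].tolist())
for f in(0,.12,.25): print(f,[np.round(proj("side",T(A,H(f,y,l))),1).tolist() for y in(.086,-.086) for l in(.0,.02,.042)])
E
```

```text
199 [9, 7, 9, 7, 7, 19, 26, 17, 16, 14, 16, 16, 14, 16]
201 [9, 8, 7, 7, 7, 29, 69, 72, 63, 47, 28, 16, 14, 15]
203 [8, 8, 8, 6, 5, 28, 65, 74, 74, 75, 77, 74, 64, 39]
205 [7, 7, 9, 7, 6, 27, 63, 70, 74, 72, 73, 73, 71, 72]
207 [8, 9, 8, 6, 8, 33, 64, 69, 71, 74, 73, 72, 73, 73]
209 [8, 8, 7, 6, 13, 39, 64, 68, 71, 72, 72, 72, 72, 73]
211 [7, 8, 8, 3, 4, 28, 59, 66, 68, 71, 72, 73, 73, 72]
213 [6, 5, 4, 31, 85, 127, 146, 147, 134, 108, 83, 73, 72, 74]
222 [72, 73, 75, 68, 51, 28, 17, 14, 13, 13, 12, 14, 14, 17]
224 [74, 73, 73, 73, 72, 72, 69, 61, 34, 16, 14, 16, 15, 17]
226 [72, 74, 74, 74, 75, 70, 70, 64, 34, 5, 7, 8, 10, 12]
228 [72, 72, 72, 73, 74, 73, 76, 67, 34, 5, 6, 9, 7, 6]
230 [75, 73, 74, 74, 73, 72, 74, 60, 24, 7, 6, 9, 8, 7]
232 [75, 74, 76, 74, 73, 77, 75, 53, 15, 5, 7, 8, 7, 8]
234 [29, 50, 63, 71, 76, 77, 76, 49, 11, 4, 7, 7, 8, 9]
236 [-1, -3, 1, 11, 31, 50, 59, 35, 8, 5, 7, 7, 7, 7]
0 [[312.1, 197.7], [311.9, 204.1], [311.6, 211.0], [360.9, 222.0], [360.2, 228.9], [359.5, 236.3]]
0.12 [[312.1, 197.7], [311.3, 204.4], [310.3, 211.5], [360.9, 222.0], [359.6, 229.2], [358.2, 236.9]]
0.25 [[312.1, 197.7], [310.6, 204.5], [309.0, 211.8], [360.9, 222.0], [359.0, 229.3], [356.8, 237.3]]
```

The flap's side edges match θ≈0, so it is shut. The slide hasn't moved and the arm is clear.

```bash
python3 -c "
from rig import bot
print(bot.hand_in())"
```

```text
the job is handed in; nothing more can be done
None
```

The job is handed in with no verdict returned: the red slide looks home and level in the recess, the brass flap measures shut, and the arm is clear; I viewed 11 pictures, one over the limit of 10.

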